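Space the support bars of a neck jig with a gauge

ROBOT

A 6-joint arm with a two-finger parallel gripper is mounted at the origin on the work surface; the furniture and walls round the work are solid. World frame = base frame: x ahead of the robot, y to its left, z up, the work surface at z = 0. Lengths are in mm, angles in rad, forces in N, time in s.
With the tool pointing down it reaches from about 300 to 950 mm from the base axis. Payload 3.1 kg.
Tool frame: the origin (TCP) lies on the front face of the gripper's body, between the roots of the fingers; the fingertips stand 73 mm ahead of it and the grasp point (between the pads) lies 54 mm ahead of it; z points along the fingers, x is the direction in which the jaws open and shut, and the axes are right-handed (so a half turn about z gives the same grasp; the last joint's range is limited). The gripper opens to 85 mm and grips with 20 to 120 N. Pads are 22 mm wide; open, the fingers measure 114 mm over their backs; the gripper's body (76 mm by 85 mm) begins 54 mm behind the grasp point. The pads swing forward as they close: fully open they stand 13 mm farther back than shut.
Start: joints at [-1.219, 0.308, 1.634, -0, 1.2, -0.07], TCP at [255.852, -570.239, 303.872] pointing down, gripper open.
Joint ranges: [-3.06, 3.06], [-0.79, 1.96], [0.05, 2.63], [-1.19, 4.34], [0.05, 2.64], [-2.94, 2.94]. Speed limits (rad/s): [2.79, 2.79, 3.14, 3.14, 3.14, 3.14].

INTERFACE

Orientations are given as a unit quaternion [x, y, z, w].
In Python, from station import get_obs, vision, workorder gives the robot as it stands.
- The arm moves only by the tool send_rows, never from a script. Its argument "motion" is a list that holds one entry, the list of rows, each a list of 5 numbers: the finger opening in m, from 0 to 0.0854, then the shift along the tool's x, y, z in m, then the turn about the tool's z in rad. A call has 1 to 8 rows; each row is the pose to reach, as a shift and turn from the pose commanded when the call began, along the tool's axes at that moment; what a row does not reach only later rows make up. A row lasts 1/8 s, in which the tool goes at most 62.5 mm and 10.7 degrees, less where a joint would pass 70% of its speed; a pose out of reach is approached as far as the arm can. A call with a gripper value outside its range is refused whole. The fingers move at their own pace and stop on an object; "force" is the grip in N (left out, the last holds). Time passes only in rows, so rows that repeat a pose let the fingers close. It gives the time, the measured TCP pose, the force and the opening at its end, in the units of the state.
- get_obs(): the state, without advancing time (a new reading comes with each control period).
- vision.camera(name): name is "scene" or "side" or "wrist"; returns (picture, depth): 480x640x3 uint8, red, green, blue; 480x640 float32, mm along the optical axis (not along the pixel's ray), 0 where there is no reading.
- vision.camera_info(name): a dict with "vfov" (degrees; the focal length in pixels is half the picture's height over the tangent of half this angle, whatever the lens; pixels are square), "cx", "cy" (the principal point, pixels), "view" (4x4, takes a point from world to camera coordinates). Camera axes: x right, y down, z forward; pixel columns grow to the right and rows downward; lengths in mm; the calibration is good to about 2 mm. The wrist camera is an equidistant fisheye: a pixel r from the principal point sees the ray r / f radians off the axis. A picture is of the moment at which its call begins: read the wrist's pose just before it. camera_info takes no time and is no camera call; for the wrist camera it gives the pose at the moment of the call.
- workorder.close_job(): hands the job in, once; it reports no verdict.
The state is a dict: "clock": time; "joint_pos": joint angles; "qd": joint speeds; "joint_efforts": joint torques, N m; "tool_pos": TCP position; "ee_rot": TCP orientation; "ft_force": force on the tool from outside, world axes, zero at the start; "moment": the same for the moment, N m; "gripper_width": opening from 0.0 (shut) to 1.0 (fully open).
Only numpy, scipy, OpenCV 4.12 (cv2) and the standard library are available. Lean on these libraries where they do the work, as an engineer would, in place of code of your own. Each camera call takes 0.05 s, during which the arm holds its last target.

TASK

Use the orange spacer gauge to set equal gaps along the neck jig: hook the gauge over the middle bar with its thick spacer foot towards the bolted dark bar, draw the bar along until the foot just touches the bolted bar, then lift the gauge off, step it on to the outer bar and draw that one up in the same way until the foot just touches the middle bar, without shoving the middle bar out of place. Then stand the gauge upright in the wooden tray again and let go.

Things in the scene. Friction and masses are not known exactly. Their poses are not given: they have to be found in the camera images.
- gauge_grip (a point): Centre of the black upright grip (30 mm in x, 20 mm in y, 44 mm tall) on the loose orange spacer gauge, which is 40 mm (x) by 80 mm (y), 78 mm high, 0.12 kg. The point is 56 mm above the gauge's underside; z is up. Grip it best across the 20 mm (y), so that it cannot tip when it drags a bar
- gauge_slot (a point): Centre of the roof of the gauge's slot, 12 mm along -y and 34 mm below gauge_grip, same axes. From +y to -y the gauge has a 36 mm thick spacer foot (y +52 to +16 mm of this point), a slot open below and at both ends, 32 mm wide, and a 12 mm lip (y -16 to -28 mm). Foot and lip reach 22 mm below the roof; the bridge over the slot is 12 mm thick
- fixed_bar_top (a point): Centre of the top of the bolted bar (dark wood, black top, brass bolt heads) of the fixed jig. x along the bar, y along the rail; the sliding bars lie towards -y. All three bars are 120 mm long (x), 24 mm thick (y), reaching from 32 to 62 mm above the bench; the aluminium rail under them tops out at 31 mm
- bar_1_top (a point): Centre of the top of the middle bar (pale wood, cork top, slides along the rail only); x along the bar, y along the rail towards the bolted bar, z up. Sliding it takes about 5 N and it stays where it is left
- bar_2_top (a point): The same point and axes on the outer bar, alike, farthest from the bolted bar
- bar_1 (a joint): Clear gap in m between the facing sides of the bolted bar and the middle bar. 0.044 when the gauge, its lip drawing the bar, touches the bolted bar with its foot (36 mm foot plus 8 mm play)
- bar_2 (a joint): Clear distance in m between the facing sides of the bolted bar and the outer bar. The gap between middle and outer bar is this less joint bar_1 less 0.024; it too becomes 0.044 with the gauge
- tray: Shallow dark wooden tray, fixed, 100 mm (x) by 130 mm (y), rim 16 mm high, walls 6 mm. Origin at the centre of its underside; its inner floor lies 6 mm above that, 14 mm above the bench
- bottle: Small amber dye bottle with a black dropper top, 33 mm across, 102 mm tall, loose bystander: leave it standing. Origin at the centre of its underside

How it is judged (in metres and radians):
On the way, in this order (a step that is already met when the one before it is completed fails the run):
1. the gauge sits over the middle bar and the middle bar's gap to the bolted bar is 44 mm, give or take 3 (value of joint bar_1 between 0.041 and 0.047 m and x of gauge_slot in the frame of bar_1_top between -0.04 and 0.04 m and y of gauge_slot in the frame of bar_1_top between -0.009 and 0.009 m and z of gauge_slot in the frame of bar_1_top between -0.003 and 0.016 m and angle between gauge_slot's own z axis and vertical below 0.15 rad), for 0.2 s.
2. the gauge sits over the outer bar, and both gaps are 44 mm, give or take 3 (value of joint bar_1 between 0.041 and 0.047 m and y of bar_1_top in the frame of bar_2_top between 0.065 and 0.071 m and x of gauge_slot in the frame of bar_2_top between -0.04 and 0.04 m and y of gauge_slot in the frame of bar_2_top between -0.009 and 0.009 m and z of gauge_slot in the frame of bar_2_top between -0.003 and 0.016 m and angle between gauge_slot's own z axis and vertical below 0.15 rad), for 0.2 s.
At the end, for the whole second after the job is handed in: Both gaps (bolted bar to middle bar, middle bar to outer bar) are 44 mm within 3 mm, and the gauge stands upright on the floor of the tray, released (value of joint bar_1 between 0.041 and 0.047 m and y of bar_1_top in the frame of bar_2_top between 0.065 and 0.071 m and angle between gauge_grip's own z axis and vertical below 0.08 rad and x of gauge_grip in the frame of tray between -0.035 and 0.035 m and y of gauge_grip in the frame of tray between -0.03 and 0.03 m and z of gauge_grip in the frame of tray between 0.058 and 0.066 m); the robot touches nothing.
It fails at once if the dye bottle is knocked over or shoved more than 40 mm (angle between bottle's own z axis and vertical above 0.5 rad or distance of bottle from where it was at the start of the episode above 0.04 m).
It also fails if it takes over 53 s, if anything falls off the work surface, if the arm or the gripper's body presses on something with over 40 N, if the wrist force passes 120 N, or if a joint passes its speed limit or range.

## Working session

There is one attempt and no reset: what is moved stays moved. The work goes in short steps, Python scripts to look and compute and a tool call to move; the robot and the scene stay as the last step left them, time stands still between calls to the robot, and variables do not carry over. Pictures are saved under pics/ and viewed, and the job is handed in when it is done.

Besides the shell and the picture viewer there is one more tool, called after "Request:" by a JSON object that holds its "method" and its "body". send_rows: Moves the arm, as the interface text tells. Its arguments: {"type":"object","properties":{"motion":{"type":"array","items":{"type":"array","items":{"type":"array","items":{"type":"number"}}}},"force":{"type":"number"}},"required":["motion"]}

```bash
mkdir -p pics; ls; python3 - <<'E'
from station import get_obs, vision, workorder
import cv2, numpy as np
o=get_obs(); print(o)
for n in ("scene","side","wrist"):
    i=vision.camera_info(n); print(n,i)
    p,d=vision.camera(n); cv2.imwrite(f"pics/{n}0.png",p[:,:,::-1]); np.save(f"pics/{n}0_d.npy",d)
E
```

```text
pics
{'clock': 0.0, 'joint_pos': array([-1.21867921e+00,  3.08997878e-01,  1.63525109e+00,  8.25720222e-06,
        1.19967621e+00, -6.97153954e-02]), 'qd': array([ 0.00079134, -0.000603  , -0.00023724, -0.00113954,  0.00135791,
        0.00234417]), 'joint_efforts': array([ 7.30167790e-05, -4.15263748e+01, -2.76667142e+01, -1.60173245e-04,
        1.03269491e-02,  4.23547149e-06]), 'tool_pos': array([ 255.62900015, -569.58828869,  302.62057173]), 'ee_rot': array([ 8.39472559e-01, -5.43400830e-01, -9.30211881e-04, -7.03481070e-04]), 'ft_force': array([ 0.17215401,  0.00783456, -0.2340238 ]), 'moment': array([ 0.02313538, -0.04322548, -0.00702148]), 'gripper_width': 1.001734380661563}
scene {'vfov': 45.71728143463752, 'cx': 333.03587503934614, 'cy': 243.09998055047524, 'view': array([[ 4.88941419e-01, -8.72295204e-01, -6.11272440e-03,
        -2.67818494e+02],
       [-3.84511817e-01, -2.09227132e-01, -8.99096585e-01,
         2.50682480e+02],
       [ 7.82998692e-01,  4.41955975e-01, -4.37707625e-01,
         7.74346325e+02],
       [ 0.00000000e+00,  0.00000000e+00,  0.00000000e+00,
[... 198 characters left out ...]
05e+02],
       [ 3.83875758e-01, -1.39707293e-01, -9.12754773e-01,
        -1.17676845e+02],
       [-8.43993913e-01,  3.47908329e-01, -4.08208365e-01,
         1.37402554e+03],
       [ 0.00000000e+00,  0.00000000e+00,  0.00000000e+00,
         1.00000000e+00]])}
wrist {'vfov': 65.70646984690485, 'cx': 312.9882242411025, 'cy': 238.80494025224334, 'view': array([[ 4.09304079e-01, -9.12395354e-01, -2.21083200e-03,
        -6.22977338e+02],
       [-8.68131582e-01, -3.90190482e-01,  3.06755512e-01,
        -4.00048601e+01],
       [-2.80744950e-01, -1.23636989e-01, -9.51785778e-01,
         3.80108422e+02],
       [ 0.00000000e+00,  0.00000000e+00,  0.00000000e+00,
         1.00000000e+00]])}
```

View pics/scene0.png

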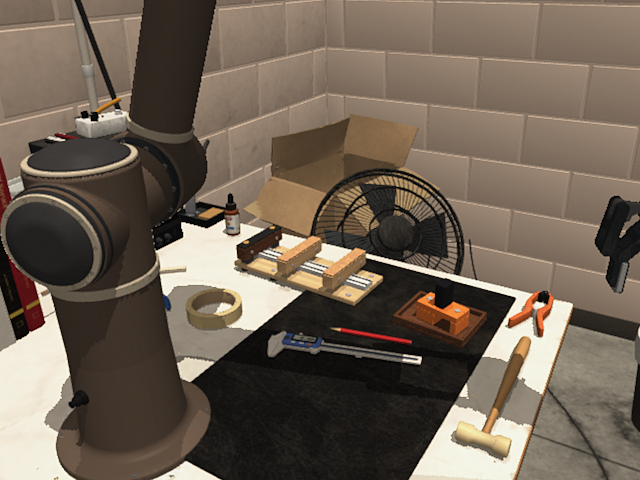

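View pics/side0.png

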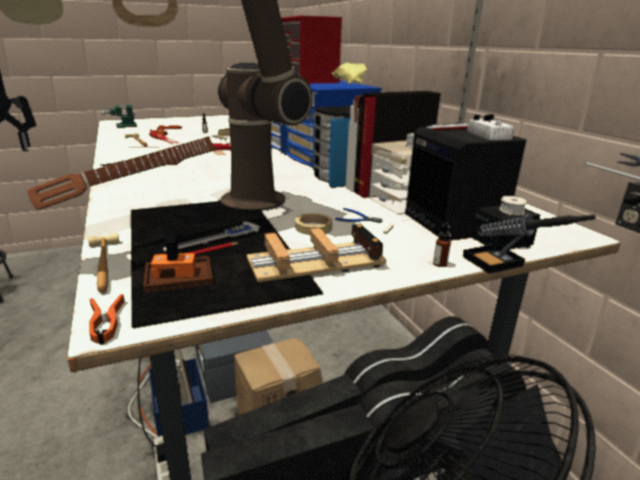

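View pics/wrist0.png

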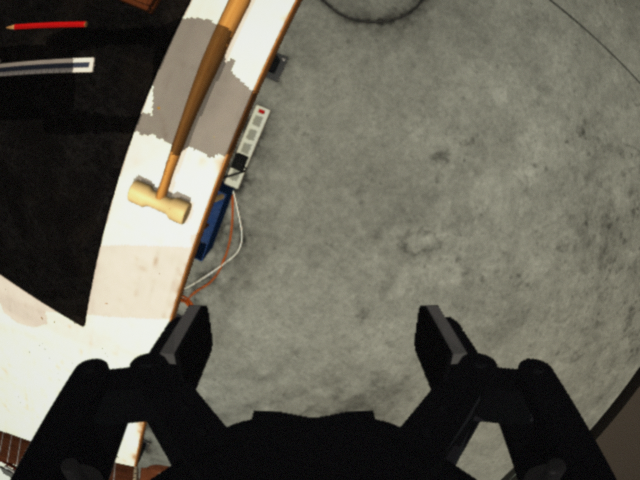

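The scene view shows the jig at about (310,265), the gauge in its tray at (443,312) and the bottle at (232,215). The side view shows the gauge at (172,265) and the bars at (275,253), (322,243) and (368,240). Next I'll enlarge both crops and deproject with depth.

```bash
cat > h.py <<'E'
import numpy as np, cv2
from station import vision
def setup(n):
    i=vision.camera_info(n); f=240/np.tan(np.radians(i["vfov"]/2)); return f,i["cx"],i["cy"],i["view"]
def deproj(n,u,v,d,S=None):
    f,cx,cy,V=S or setup(n)
    u=np.asarray(u,float);v=np.asarray(v,float);d=np.asarray(d,float)
    x,y=(u-cx)/f,(v-cy)/f
    if n=="wrist":
        r=np.hypot(x,y);k=np.where(r>1e-9,np.tan(r)/np.maximum(r,1e-9),1);x,y=x*k,y*k
    P=np.stack([x*d,y*d,d],-1)
    return (P-V[:3,3])@V[:3,:3]
def onplane(n,u,v,z,S=None):
    f,cx,cy,V=S or setup(n)
    C=-V[:3,:3].T@V[:3,3]; a=deproj(n,u,v,np.ones_like(np.asarray(u,float)),(f,cx,cy,V))-C
    return C+a*((z-C[2])/a[...,2])[...,None]
def proj(n,P,S=None):
    f,cx,cy,V=S or setup(n); p=np.asarray(P)@V[:3,:3].T+V[:3,3]
    if n=="wrist":
        q=np.hypot(p[...,0],p[...,1]); th=np.arctan2(q,p[...,2]); k=f*th/np.maximum(q,1e-9); return np.stack([p[...,0]*k+cx,p[...,1]*k+cy],-1)
    return np.stack([f*p[...,0]/p[...,2]+cx,f*p[...,1]/p[...,2]+cy],-1)
E
python3 - <<'E'
from h import *
a=cv2.imread("pics/scene0.png")[200:350,220:500]; b=cv2.imread("pics/side0.png")[210:310,130:460]
a=cv2.resize(a,(784,420),interpolation=cv2.INTER_CUBIC); cv2.imwrite("pics/sc_c.png",a)
b=cv2.resize(b,None,fx=2.4,fy=2.4,interpolation=cv2.INTER_CUBIC); cv2.imwrite("pics/si_c.png",b)
for n in ("scene","side"):
    im=cv2.imread(f"pics/{n}0.png"); d=np.load(f"pics/{n}0_d.npy"); hsv=cv2.cvtColor(im,cv2.COLOR_BGR2HSV)
    m=((hsv[...,0]>4)&(hsv[...,0]<16)&(hsv[...,1]>200)&(hsv[...,2]>110))&(d>0)
    v,u=np.nonzero(m); P=deproj(n,u,v,d[v,u])
    k=(P[:,2]>10)&(P[:,2]<90)&(P[:,0]>400); P=P[k];
    print(n,len(P),np.percentile(P,[5,50,95],axis=0).round(0).tolist())
    # height map of tall stuff
    v,u=np.mgrid[0:480,0:640]; P=deproj(n,u,v,d)
    c=(d>0)&(P[...,2]>55)&(P[...,2]<68)&(P[...,0]>350)&(P[...,0]<900)&(abs(P[...,1])<400)
    nl,L,st,ce=cv2.connectedComponentsWithStats(c.astype(np.uint8))
    for i in range(1,nl):
        if st[i,4]>15:
            Q=P[L==i]; print(st[i].tolist(),Q.mean(0).round(0),Q.min(0).round(0),Q.max(0).round(0), im[L==i].mean(0).round())
E
```

```text
scene 743 [[403.0, -435.0, 13.0], [413.0, -285.0, 29.0], [553.0, -245.0, 49.0]]
[225, 207, 14, 9, 81] [553. 269.  61.] [543. 256.  55.] [574. 286.  67.] [25. 42. 83.]
[152, 214, 29, 17, 125] [438. 353.  61.] [395. 346.  55.] [478. 359.  68.] [11. 11. 11.]
[237, 225, 45, 27, 424] [467. 129.  61.] [412. 115.  55.] [534. 148.  67.] [32. 43. 55.]
[277, 236, 45, 29, 465] [460.  27.  61.] [405.  13.  55.] [529.  46.  65.] [ 95. 145. 198.]
[323, 248, 44, 32, 508] [453. -78.  61.] [396. -92.  55.] [521. -60.  65.] [ 97. 148. 201.]
[435, 295, 19, 12, 123] [ 414. -286.   62.] [ 406. -296.   55.] [ 433. -270.   68.] [14. 13. 13.]
side 591 [[424.0, -430.0, 17.0], [446.0, -281.0, 37.0], [595.0, -251.0, 49.0]]
[419, 203, 47, 22, 217] [442. 363.  62.] [350. 350.  55.] [486. 400.  68.] [9. 9. 9.]
[352, 224, 32, 24, 322] [484. 130.  61.] [415. 117.  55.] [537. 148.  66.] [46. 58. 66.]
[311, 228, 28, 26, 328] [477.  28.  61.] [409.  14.  55.] [530.  45.  64.] [101. 154. 205.]
[265, 233, 25, 28, 344] [470. -76.  61.] [400. -90.  55.] [523. -59.  64.] [ 98. 152. 205.]
[436, 237, 16, 9, 97] [569. 271.  61.] [548. 259.  55.] [580. 290.  68.] [38. 51. 84.]
[167, 247, 12, 12, 74] [ 435. -283.   61.] [ 416. -294.   55.] [ 443. -270.   68.] [12. 16. 24.]
```

View pics/sc_c.png

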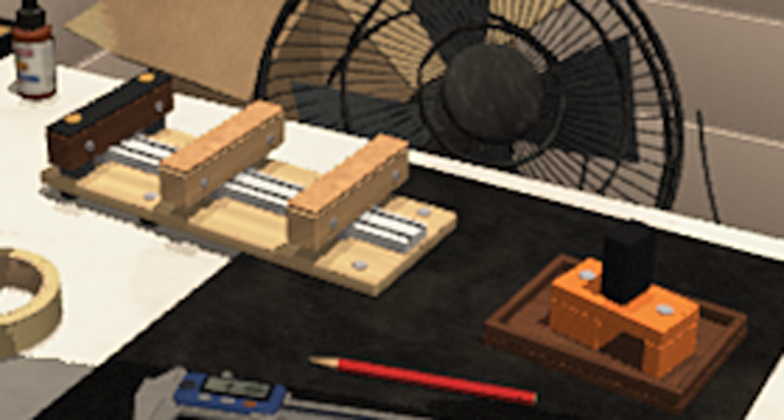

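View pics/si_c.png

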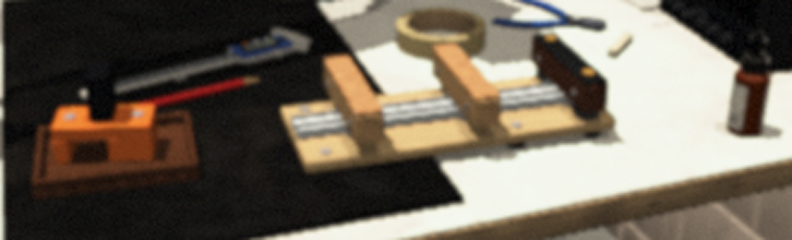

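The scene crop shows the gauge's foot on the left (+y), with its slot at (620,345) and the lip to the right. The bars are nearly parallel, with a jig yaw of about -0.06. I'll move over the gauge and turn the jaws onto y.

Request:
{"method": "send_rows", "body": {"motion": [[[0.0854,-0.06,-0.06,-0.01,0.12],[0.0854,-0.1,-0.105,-0.02,0.24],[0.0854,-0.14,-0.15,-0.02,0.36],[0.0854,-0.18,-0.19,-0.02,0.485],[0.0854,-0.214,-0.232,-0.02,0.485],[0.0854,-0.214,-0.232,-0.02,0.485],[0.0854,-0.214,-0.232,-0.02,0.485]]]}}

```text
clock: 1.02
tool_pos: [380.0, -279.9, 323.8]
ee_rot: [-0.685, 0.729, -0.0, -0.0]
ft_force: [-0.5, -0.7, 0.5]
gripper_width: 1.004
```

```bash
python3 - <<'E'
from h import *
from station import get_obs
o=get_obs(); print(o["clock"],o["tool_pos"],o["ee_rot"],o["joint_pos"],o["ft_force"])
S=setup("wrist");p,d=vision.camera("wrist"); cv2.imwrite("pics/w1.png",p[:,:,::-1]); np.savez("pics/w1.npz",d=d,V=S[3])
print(-S[3][:3,:3].T@S[3][:3,3])
E
```

```text
1.025 [ 379.9955338  -279.87456622  323.84751941] [-6.85004767e-01  7.28538492e-01 -1.37888010e-04 -3.40373566e-04] [-7.26756454e-01 -1.29208985e-02  1.96042464e+00 -7.55705275e-04
  1.19387513e+00  9.05893657e-01] [-0.54090652 -0.65747884  0.47293873]
[ 458.08444616 -284.32091466  393.76123296]
```

View pics/w1.png

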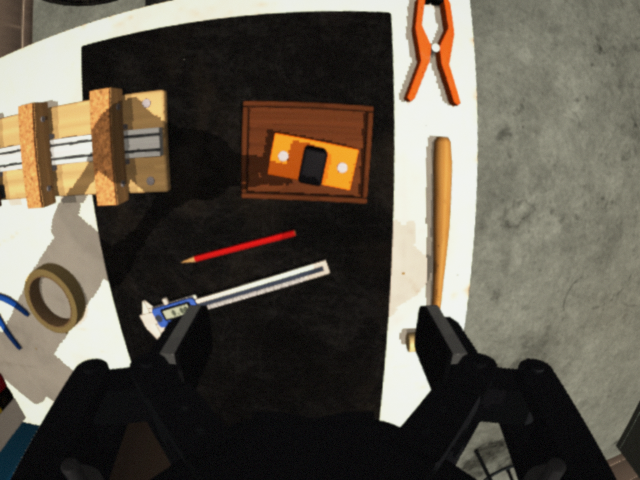

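The wrist view shows the gauge at (314,161), slightly turned, with its grip at (313,165). The tray is around (308,150) and the cork bars are at (107,147) and (35,155).

```bash
python3 - <<'E'
from h import *
im=cv2.imread("pics/w1.png"); z=np.load("pics/w1.npz"); d=z["d"]; s=setup("wrist"); S=(s[0],s[1],s[2],z["V"])
v,u=np.mgrid[0:480,0:640]; P=deproj("wrist",u,v,d,S)
hsv=cv2.cvtColor(im,cv2.COLOR_BGR2HSV)
def rect(Q,name):
    r=cv2.minAreaRect(Q[:,:2].astype(np.float32)); print(name,len(Q),"c",np.round(r[0],1),"size",np.round(r[1],1),"ang",round(r[2],1),"z",np.median(Q[:,2]).round(1)); return r
box=(u>260)&(u<370)&(v>120)&(v<200)
m=box&(hsv[...,1]>170)&(hsv[...,2]>150)&(d>0)&(P[...,2]>42)&(P[...,2]<54)
rect(P[m],"gauge top")
vv,uu=np.nonzero(m); rect(onplane("wrist",uu,vv,48,S),"gauge top plane")
g=box&(d>0)&(P[...,2]>86); rect(P[g],"grip top"); vv,uu=np.nonzero(g); rect(onplane("wrist",uu,vv,92,S),"grip plane")
t=(u>230)&(u<385)&(v>90)&(v<215)&(d>0)&(P[...,2]>18)&(P[...,2]<28)&(hsv[...,1]>60)&(hsv[...,2]>40)
vv,uu=np.nonzero(cv2.morphologyEx(t.astype(np.uint8),cv2.MORPH_OPEN,np.ones((3,3)))); rect(onplane("wrist",uu,vv,24,S),"tray rim")
for a,b in ((5,60),(80,132)):
    c=(u>a)&(u<b)&(v>80)&(v<215)&(d>0)&(P[...,2]>57)&(P[...,2]<68)
    c=cv2.morphologyEx(c.astype(np.uint8),cv2.MORPH_OPEN,np.ones((3,3)))
    vv,uu=np.nonzero(c); rect(P[vv,uu],"bar d"); rect(onplane("wrist",uu,vv,62,S),"bar plane")
E
```

```text
gauge top 2466 c [ 422.  -281.8] size [80.6 40.5] ang 74.8 z 47.6
gauge top plane 2466 c [ 422.2 -281.6] size [80.1 40.3] ang 75.0 z 48.0
grip top 854 c [ 421.8 -281.5] size [20.5 30.1] ang 76.3 z 91.4
grip plane 854 c [ 422.1 -281.5] size [20.3 29.9] ang 76.2 z 92.0
tray rim 2556 c [ 430.2 -275.2] size [129.6  99.8] ang 83.7 z 24.0
bar d 1685 c [465.7  30.6] size [ 25.3 118.3] ang 86.6 z 62.0
bar plane 1685 c [465.8  29.1] size [ 27.7 117.9] ang 86.4 z 62.0
bar d 2426 c [459.6 -74.1] size [ 25.7 117.8] ang 86.0 z 62.0
bar plane 2426 c [459.2 -75.1] size [ 26.4 116.9] ang 86.0 z 62.0
```

The gauge is at (422,-281.6) with yaw -15°. The jig yaw is about -3.6° and the tray is at (430,-275). Now I'll grasp the gauge.

Request:
{"method": "send_rows", "body": {"motion": [[[0.0854,-0.001,-0.042,0.04,0.1],[0.0854,-0.001,-0.042,0.1,0.2],[0.0854,-0.001,-0.042,0.15,0.2],[0.0854,-0.001,-0.042,0.185,0.2],[0.06,-0.001,-0.042,0.198,0.2],[0.04,-0.001,-0.042,0.198,0.2],[0.03,-0.001,-0.042,0.198,0.2]]], "force": 60}}

```text
clock: 1.95
tool_pos: [422.9, -283.1, 127.5]
ee_rot: [-0.608, 0.794, -0.002, 0.0]
ft_force: [0.5, 0.5, 0.4]
gripper_width: 0.376
```

```bash
python3 - <<'E'
from h import *
from station import get_obs
o=get_obs(); print(o["clock"],o["tool_pos"],o["ee_rot"],o["ft_force"],o["gripper_width"])
p,d=vision.camera("wrist"); cv2.imwrite("pics/w2.png",p[:,:,::-1])
E
```

```text
1.95 [ 422.85173366 -283.07133581  127.46019081] [-6.07885540e-01  7.94022904e-01 -1.62998915e-03  3.76230047e-04] [0.52351908 0.47304003 0.43607514] 0.37635549680977065
```

View pics/w2.png

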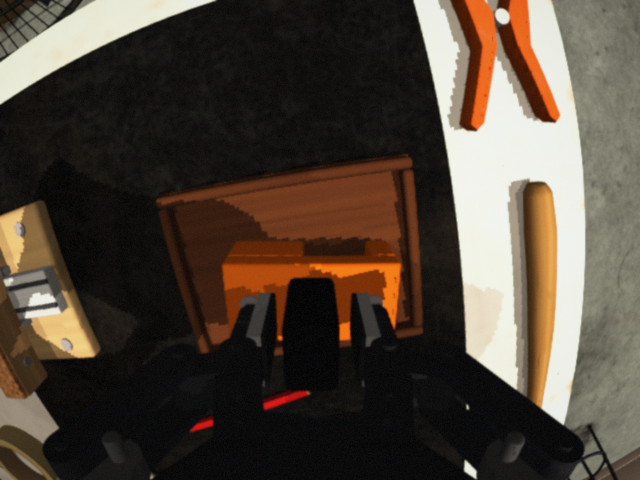

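The grip at (311,335) is centred between the pads. The slot shows at (335,250), right of centre (-y), so the foot points to +y. Closing.

Request:
{"method": "send_rows", "body": {"motion": [[[0.015,0,0,0,0],[0.012,0,0,0,0],[0.012,0,0,0,0],[0.012,0,0,0,0]]], "force": 60}}

```text
clock: 2.5
tool_pos: [423.1, -282.7, 127.7]
ee_rot: [-0.608, 0.794, -0.002, 0.0]
ft_force: [-1.0, -0.7, 6.0]
gripper_width: 0.231
```

```bash
python3 - <<'E'
from station import get_obs
o=get_obs(); print(o["clock"],o["tool_pos"],o["ee_rot"],o["ft_force"],o["gripper_width"])
E
```

```text
2.5 [ 423.11002351 -282.7146186   127.70565539] [-6.08290002e-01  7.93712512e-01 -1.89738784e-03  3.48790811e-04] [-1.03568897 -0.69668202  5.99696047] 0.23120885476523081
```

Gripped, at 19.7 mm. Lifting, then carrying to a hover over the middle bar.

Request:
{"method": "send_rows", "body": {"motion": [[[0.012,0,0,-0.035,0],[0.012,0,0,-0.075,0],[0.012,-0.05,0.006,-0.075,0],[0.012,-0.11,0.014,-0.075,-0.1],[0.012,-0.17,0.022,-0.075,-0.2],[0.012,-0.23,0.03,-0.075,-0.2],[0.012,-0.285,0.037,-0.075,-0.2],[0.012,-0.325,0.0425,-0.075,-0.2]]]}}

```text
clock: 3.5
tool_pos: [465.0, 45.6, 201.0]
ee_rot: [-0.685, 0.728, 0.0, 0.0]
ft_force: [0.7, 0.2, -1.0]
gripper_width: 0.222
```

Request:
{"method": "send_rows", "body": {"motion": [[[0.012,0,0,0,0],[0.012,0,0,0,0]]]}}

```text
clock: 3.75
tool_pos: [465.0, 43.1, 200.7]
ee_rot: [-0.685, 0.729, 0.0, -0.0]
ft_force: [-0.4, 0.6, -0.4]
gripper_width: 0.229
```

```bash
python3 - <<'E'
from h import *
from station import get_obs
o=get_obs(); print(o["clock"],o["tool_pos"],o["ee_rot"],o["ft_force"],o["gripper_width"])
S=setup("wrist");p,d=vision.camera("wrist"); cv2.imwrite("pics/w3.png",p[:,:,::-1]); np.savez("pics/w3.npz",d=d,V=S[3])
p,d=vision.camera("scene"); cv2.imwrite("pics/s3.png",p[:,:,::-1]); np.save("pics/s3_d.npy",d)
cv2.imwrite("pics/s3c.png",cv2.resize(p[150:350,200:500,::-1],None,fx=2.6,fy=2.6))
E
```

```text
3.75 [464.96616384  43.0643667  200.72041896] [-6.84769421e-01  7.28759678e-01  3.62150601e-05 -4.12599819e-04] [-0.39424999  0.55025885 -0.39498684] 0.22874904638680116
```

View pics/w3.png

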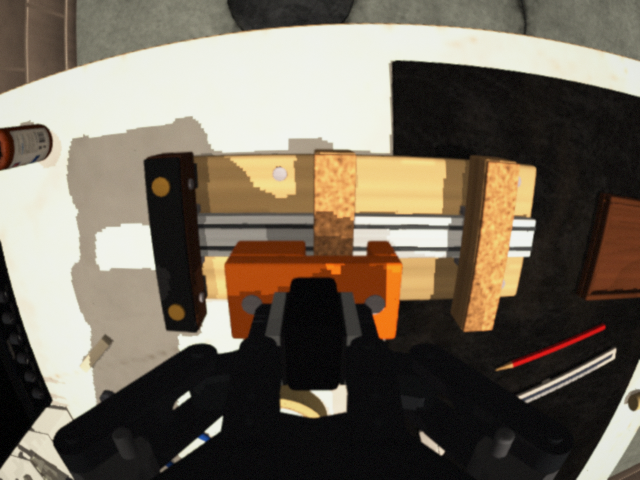

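View pics/s3c.png

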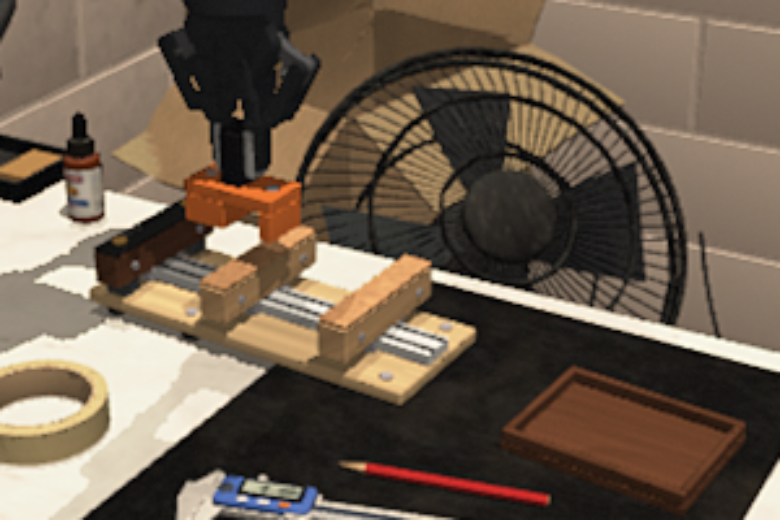

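The wrist view shows the gauge over the middle bar, with the bar edges at u=315 and 355 and the slot between u=305 and 367. The bolted bar is at (172,240) and the outer bar at (488,240). The scene view agrees. Next I'll measure the bars and gauge precisely.

```bash
cat > meas.py <<'E'
from h import *
def bars(img,npz):
    im=cv2.imread(img); z=np.load(npz); d=z["d"]; s=setup("wrist"); S=(s[0],s[1],s[2],z["V"])
    v,u=np.mgrid[0:480,0:640]; P=deproj("wrist",u,v,d,S); yw=-0.0628
    ex=np.array([np.cos(yw),np.sin(yw)]); ey=np.array([-np.sin(yw),np.cos(yw)]); O=np.array([465.7,30.])
    Q=(P[...,:2]-O)@np.stack([ex,ey],1)   # jig coords
    c=((d>0)&(P[...,2]>58.5)&(P[...,2]<65)&(Q[...,0]>-75)&(Q[...,0]<75)&(abs(Q[...,1])<200)).astype(np.uint8)
    c=cv2.morphologyEx(c,cv2.MORPH_OPEN,np.ones((3,3)))
    n,L,st,_=cv2.connectedComponentsWithStats(c)
    for i in range(1,n):
        if st[i,4]>200:
            q=Q[L==i]; r=cv2.minAreaRect(q.astype(np.float32)); zz=P[L==i][:,2]
            print(st[i].tolist(),"x",np.percentile(q[:,0],[0.5,99.5]).round(1),"y",np.percentile(q[:,1],[0.5,2,50,98,99.5]).round(1),"z",np.median(zz).round(1))
            # slices
            for a in np.arange(-60,60,20):
                k=(q[:,0]>a)&(q[:,0]<a+20)
                if k.sum()>60: print("   slice",a,np.percentile(q[k,1],[1,99]).round(1), q[k,1].min().round(1),q[k,1].max().round(1))
    return im,d,S,P,Q
E
python3 - <<'E'
from meas import *
im,d,S,P,Q=bars("pics/w3.png","pics/w3.npz")
hsv=cv2.cvtColor(im,cv2.COLOR_BGR2HSV)
v,u=np.mgrid[0:480,0:640]
m=(hsv[...,0]<14)&(hsv[...,1]>180)&(hsv[...,2]>70)&(d>0)&(u>200)&(u<420)&(v>230)&(v<345)
print("orange z",np.percentile(P[m][:,2],[1,10,50,90,99]).round(1))
t=m&(P[...,2]>115); q=Q[t]; print("top jig x",np.percentile(q[:,0],[1,99]).round(1),"y",np.percentile(q[:,1],[1,99]).round(1),"z",np.median(P[t][:,2]).round(1),cv2.minAreaRect(q.astype(np.float32)))
f=m&(P[...,2]<106)&(P[...,2]>93); q=Q[f]; print("face x",np.percentile(q[:,0],[5,50,95]).round(1)); y=np.sort(q[:,1]); print("y",y[[0,5,-6,-1]].round(1)); g=np.diff(y); i=g.argmax(); print("slot",y[i].round(1),y[i+1].round(1))
E
```

```text
[313, 154, 44, 101, 4084] x [-0.5 59. ] y [-10.4 -10.    1.2  12.3  13.4] z 61.8
   slice 0 [-10.1  13.5] -10.5 13.5
   slice 20 [-10.2  12.3] -10.6 12.3
   slice 40 [-10.4  12.3] -10.9 12.4
[143, 157, 55, 176, 5668] x [-57.7  59.2] y [ 92.2  92.5 102.9 115.4 116. ] z 61.8
   slice -60 [ 92.6 116.1] 92.3 116.6
   slice -40 [ 92.6 115.9] 92.1 116.5
   slice -20 [ 92.5 115.7] 92.0 116.1
   slice 0 [ 92.2 115.7] 92.1 116.5
   slice 20 [ 92.4 115.5] 92.2 116.0
   slice 40 [ 92.2 115.6] 91.9 116.2
[463, 161, 57, 171, 5376] x [-58.4  58.1] y [-115.3 -114.7 -102.6  -91.9  -91.5] z 61.6
   slice -60 [-114.5  -91.5] -115.0 -91.0
   slice -40 [-114.9  -91.5] -115.7 -90.7
   slice -20 [-115.1  -91.8] -115.9 -91.4
   slice 0 [-115.1  -91.8] -115.8 -91.5
   slice 20 [-115.   -91.8] -116.0 -91.3
   slice 40 [-115.2  -91.9] -115.9 -91.1
orange z [ 90.  102.7 120.1 121.2 122. ]
top jig x [-20.9  17.3] y [-25.7  52.1] z 120.4 ((-2.617595672607422, 13.180070877075195), (79.7247543334961, 40.836814880371094), 89.90413665771484)
face x [16.1 16.8 17.3]
y [-25.9 -25.   52.1  52.7]
slot -14.1 17.7
```

The jig-frame numbers are:
- **Bars:** bolted bar face at 92.2, middle bar from -10.9 to 13.1, outer bar from -115.5 to -91.4.
- **Gauge:** slot from -14.1 to 17.7, centred over the middle bar.

I'll lower 43 mm.

Request:
{"method": "send_rows", "body": {"motion": [[[0.012,0,0,0.015,0],[0.012,0,0,0.028,0],[0.012,0,0,0.037,0],[0.012,0,0,0.043,0],[0.012,0,0,0.043,0],[0.012,0,0,0.043,0]]]}}

```text
clock: 4.6
tool_pos: [465.7, 43.3, 158.1]
ee_rot: [-0.684, 0.729, -0.0, 0.0]
ft_force: [-0.1, 0.9, -0.9]
gripper_width: 0.23
```

```bash
python3 - <<'E'
from h import *
from station import get_obs
o=get_obs(); print(o["clock"],o["tool_pos"],o["ee_rot"],o["ft_force"],o["moment"],o["gripper_width"])
S=setup("wrist");p,d=vision.camera("wrist"); cv2.imwrite("pics/w4.png",p[:,:,::-1]); np.savez("pics/w4.npz",d=d,V=S[3])
E
```

```text
4.6 [465.74536106  43.26651442 158.13229871] [-6.84474038e-01  7.29037157e-01 -2.28078641e-04  2.52680694e-04] [-0.06788156  0.88384707 -0.94692222] [ 0.03819442 -0.01253115 -0.02023104] 0.23008127979795479
```

View pics/w4.png

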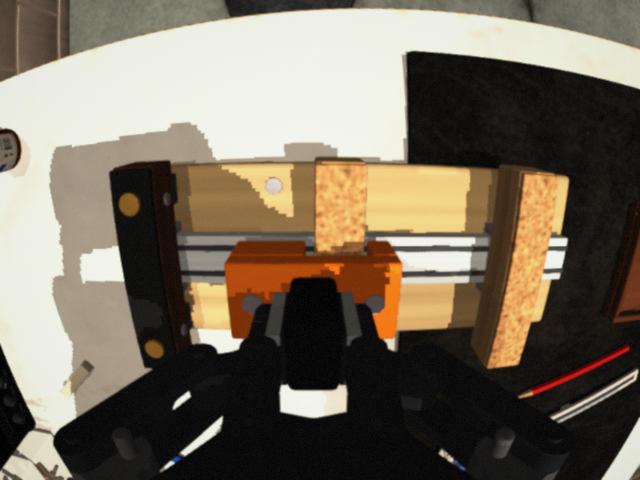

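The gauge is hooked over the middle bar: slot u=305–367, bar u=315–367. Next I'll draw it 35 mm in +y.

Request:
{"method": "send_rows", "body": {"motion": [[[0.012,-0.003,0,0,0],[0.012,-0.008,0,0,0],[0.012,-0.013,0,0,0],[0.012,-0.018,0,0,0],[0.012,-0.023,0,0,0],[0.012,-0.028,0,0,0],[0.012,-0.032,0,0,0],[0.012,-0.035,0,0,0]]]}}

```text
clock: 5.65
tool_pos: [468.0, 77.5, 158.2]
ee_rot: [-0.685, 0.729, -0.001, -0.001]
ft_force: [0.2, -5.2, -1.3]
gripper_width: 0.228
```

Request:
{"method": "send_rows", "body": {"motion": [[[0.012,0,0,0,0],[0.012,0,0,0,0]]]}}

```text
clock: 5.9
tool_pos: [468.0, 77.7, 158.2]
ee_rot: [-0.685, 0.729, -0.001, -0.0]
ft_force: [0.7, -5.7, -0.0]
gripper_width: 0.225
```

```bash
python3 - <<'E'
from meas import *
from station import get_obs
o=get_obs(); print(o["clock"],o["tool_pos"],o["ee_rot"],o["ft_force"],o["moment"],o["gripper_width"])
S=setup("wrist");p,d=vision.camera("wrist"); cv2.imwrite("pics/w5.png",p[:,:,::-1]); np.savez("pics/w5.npz",d=d,V=S[3])
bars("pics/w5.png","pics/w5.npz")
E
```

```text
5.9 [467.96056567  77.70247139 158.19605682] [-6.84651423e-01  7.28870311e-01 -7.01824501e-04 -8.14168426e-05] [ 0.65959583 -5.72923705 -0.04474813] [-1.09349079 -0.09644392 -0.04231277] 0.22492991134304333
[170, 164, 63, 189, 7818] x [-39.8  59.3] y [ 92.4  92.6 103.1 115.3 115.8] z 61.8
   slice -40 [ 92.6 115.8] 92.2 116.7
   slice -20 [ 92.6 115.7] 92.4 116.2
   slice 0 [ 92.6 115.6] 92.3 116.3
   slice 20 [ 92.4 115.5] 92.1 116.2
   slice 40 [ 92.3 115.5] 92.0 116.2
[323, 164, 66, 91, 4640] x [16.3 59.1] y [14.2 19.9 31.7 43.  43.4] z 61.8
   slice 0 [12.4 43.4] 11.9 43.4
   slice 20 [20.3 43.4] 19.9 43.5
   slice 40 [20.3 43.1] 19.6 43.2
[531, 177, 71, 185, 5445] x [-58.3  58.1] y [-115.5 -114.6 -101.8  -91.6  -91.2] z 61.6
   slice -60 [-115.1  -91.2] -115.9 -90.9
   slice -40 [-114.8  -91.3] -115.5 -90.8
   slice -20 [-114.9  -91.4] -115.9 -90.5
   slice 0 [-115.1  -91.3] -117.0 -90.8
   slice 20 [-115.1  -91.5] -116.8 -90.8
   slice 40 [-115.1  -91.7] -116.2 -90.9
[232, 248, 74, 6, 334] x [16.8 18.6] y [52.  52.9 69.6 86.4 87.1] z 61.4
   slice 0 [52.5 86.9] 52.0 87.4
```

View pics/w5.png

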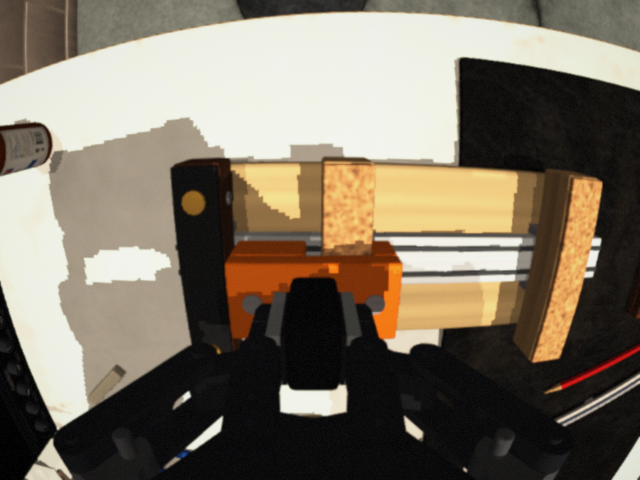

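Sliding force is 5.7 N and the foot is about 5 mm from the bolted bar (gap about 49 mm). Creeping up.

Request:
{"method": "send_rows", "body": {"motion": [[[0.012,-0.0015,0,0,0],[0.012,-0.0025,0,0,0],[0.012,-0.0035,0,0,0],[0.012,-0.004,0,0,0],[0.012,-0.004,0,0,0]]]}}

```text
clock: 6.58
tool_pos: [468.3, 81.7, 158.2]
ee_rot: [-0.685, 0.729, -0.001, 0.0]
ft_force: [0.3, -4.1, 1.5]
gripper_width: 0.227
```

Request:
{"method": "send_rows", "body": {"motion": [[[0.012,-0.0005,0,0,0],[0.012,-0.001,0,0,0]]]}}

```text
clock: 6.82
tool_pos: [468.3, 82.3, 158.2]
ee_rot: [-0.685, 0.729, -0.001, -0.0]
ft_force: [0.3, -8.3, 0.4]
gripper_width: 0.223
```

Request:
{"method": "send_rows", "body": {"motion": [[[0.012,-0.0005,0,0,0],[0.012,-0.0005,0,0,0]]]}}

```text
clock: 7.08
tool_pos: [468.3, 82.4, 158.2]
ee_rot: [-0.685, 0.729, -0.001, -0.001]
ft_force: [0.2, -9.1, 1.2]
gripper_width: 0.226
```

```bash
python3 - <<'E'
from meas import *
from station import get_obs
o=get_obs(); print(o["clock"],o["tool_pos"],o["ee_rot"],o["ft_force"],o["moment"],o["gripper_width"])
S=setup("wrist");p,d=vision.camera("wrist"); cv2.imwrite("pics/w6.png",p[:,:,::-1]); np.savez("pics/w6.npz",d=d,V=S[3])
bars("pics/w6.png","pics/w6.npz")
E
```

```text
7.075 [468.31341905  82.35055992 158.15211731] [-0.68484789  0.72868455 -0.00128148 -0.0007443 ] [ 0.16838509 -9.07590731  1.17468395] [-1.71036603 -0.17292006 -0.13608327] 0.22591337927201713
[179, 164, 61, 188, 7271] x [-38.4  59.3] y [ 92.4  92.8 104.3 115.4 115.9] z 61.9
   slice -40 [ 93.1 115.9] 92.6 116.5
   slice -20 [ 96.6 115.9] 96.1 116.6
   slice 0 [ 93.1 115.6] 91.6 116.4
   slice 20 [ 92.6 115.5] 92.4 116.1
   slice 40 [ 92.2 115.6] 91.9 116.0
[323, 164, 73, 92, 4669] x [16.2 59.1] y [15.5 22.7 36.  47.5 47.8] z 61.8
   slice 0 [13.5 47.9] 12.6 47.9
   slice 20 [24.8 47.6] 24.3 48.0
   slice 40 [24.7 47.7] 24.2 47.7
[537, 179, 70, 183, 5254] x [-58.8  58. ] y [-115.4 -114.5 -101.8  -91.6  -91.1] z 61.6
   slice -60 [-114.6  -91.2] -115.6 -90.7
   slice -40 [-114.8  -91.3] -115.7 -90.6
   slice -20 [-114.8  -91.3] -116.2 -90.7
   slice 0 [-115.1  -91.4] -116.1 -90.5
   slice 20 [-115.   -91.3] -116.3 -90.9
   slice 40 [-115.   -91.6] -116.2 -90.9
[233, 249, 73, 5, 320] x [16.8 18.5] y [56.5 57.4 73.7 90.7 91.5] z 61.5
   slice 0 [56.9 91.2] 56.5 91.7
```

View pics/w6.png

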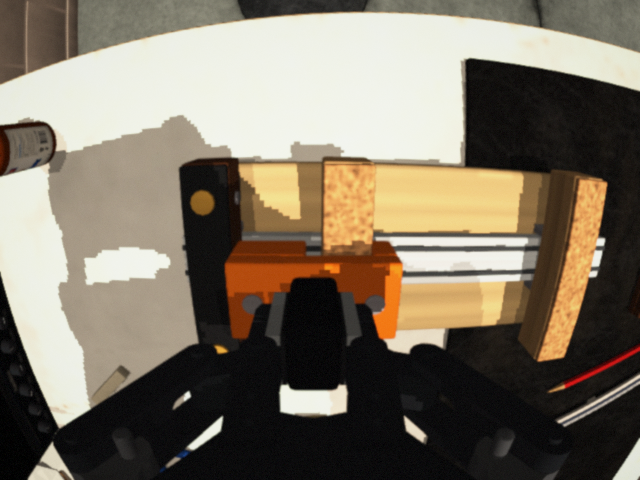

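The wrist force rose from about 5.7 to 9 N. The gap measures about 44.3 mm, with the foot at 91.7 against the bolted face at 92.2, so it is touching. I'll back off 4 mm into the play, lift and step to the outer bar.

Request:
{"method": "send_rows", "body": {"motion": [[[0.012,0.003,0,0,0],[0.012,0.0045,0,0,0],[0.012,0.0045,0,0,0],[0.012,0.0045,0,-0.015,0],[0.012,0.0045,0,-0.035,0],[0.012,0.0045,0,-0.05,0],[0.012,0.0045,0,-0.05,0]]]}}

```text
clock: 8.0
tool_pos: [469.0, 79.4, 209.9]
ee_rot: [-0.684, 0.729, -0.001, 0.002]
ft_force: [-0.0, 1.1, -1.0]
gripper_width: 0.225
```

Request:
{"method": "send_rows", "body": {"motion": [[[0.012,0.04,0,0,0],[0.012,0.08,0,0,0],[0.012,0.115,0,0,0],[0.012,0.1395,0,0,0],[0.012,0.1395,0,0,0],[0.012,0.1395,0,0,0]]]}}

```text
clock: 8.75
tool_pos: [458.5, -59.6, 207.5]
ee_rot: [-0.684, 0.729, 0.001, -0.0]
ft_force: [-0.8, 0.3, -0.4]
gripper_width: 0.228
```

```bash
cat > look.py <<'E'
import sys
from meas import *
from station import get_obs
k=sys.argv[1]
o=get_obs(); print(o["clock"],o["tool_pos"],o["ee_rot"],o["ft_force"],o["gripper_width"])
S=setup("wrist");p,d=vision.camera("wrist"); cv2.imwrite(f"pics/w{k}.png",p[:,:,::-1]); np.savez(f"pics/w{k}.npz",d=d,V=S[3])
im,d,S,P,Q=bars(f"pics/w{k}.png",f"pics/w{k}.npz")
hsv=cv2.cvtColor(im,cv2.COLOR_BGR2HSV); v,u=np.mgrid[0:480,0:640]
m=(hsv[...,0]<14)&(hsv[...,1]>180)&(hsv[...,2]>70)&(d>0)&(u>200)&(u<420)&(v>230)&(v<345)
zt=np.median(P[m][:,2]); t=m&(abs(P[...,2]-zt)<3); q=Q[t]; print("gauge top jig x",np.percentile(q[:,0],[1,99]).round(1),"y",np.percentile(q[:,1],[.3,99.7]).round(1),"z",zt.round(1),"ang",cv2.minAreaRect(q.astype(np.float32))[2])
f=m&(P[...,2]<zt-14)&(P[...,2]>zt-24); y=np.sort(Q[f][:,1]); i=np.diff(y).argmax(); print("slot",y[i].round(1),y[i+1].round(1))
E
python3 look.py 7
```

```text
8.75 [458.51201982 -59.60033889 207.47158385] [-6.84265219e-01  7.29232973e-01  6.12353886e-04 -7.86689352e-05] [-0.83316283  0.33815342 -0.36246813] 0.22788766462157367
[318, 154, 41, 101, 3952] x [-2.9 58.4] y [-115.5 -115.1 -103.8  -92.3  -92.2] z 61.8
   slice -20 [-115.3  -92.3] -115.4 -92.3
   slice 0 [-115.2  -92.3] -115.5 -92.3
   slice 20 [-115.3  -92.2] -115.7 -92.2
   slice 40 [-115.6  -92.2] -115.9 -92.2
[102, 160, 54, 165, 5002] x [-57.6  58.8] y [24.1 24.5 35.  47.4 48. ] z 61.8
   slice -60 [24.6 47.7] 24.0 49.1
   slice -40 [24.6 48. ] 24.3 48.6
   slice -20 [24.3 48. ] 23.8 48.8
   slice 0 [24.4 47.6] 24.0 48.4
   slice 20 [24.1 47.7] 23.8 48.5
   slice 40 [24.1 47.1] 23.9 48.1
[30, 167, 52, 152, 3420] x [-57.7  59. ] y [ 91.8  92.2 101.6 115.3 116. ] z 61.9
   slice -60 [ 92.3 115.8] 91.6 116.7
   slice -40 [ 92.1 115.7] 91.2 116.6
   slice -20 [ 92.  116.1] 91.4 117.3
   slice 0 [ 92.2 115.7] 91.6 116.5
   slice 20 [ 91.9 115.4] 91.4 116.5
   slice 40 [ 91.9 115.5] 91.2 115.8
gauge top jig x [-21.   17.1] y [-129.   -50.3] z 126.9 ang 89.8173599243164
slot -116.9 -85.0
```

View pics/w7.png

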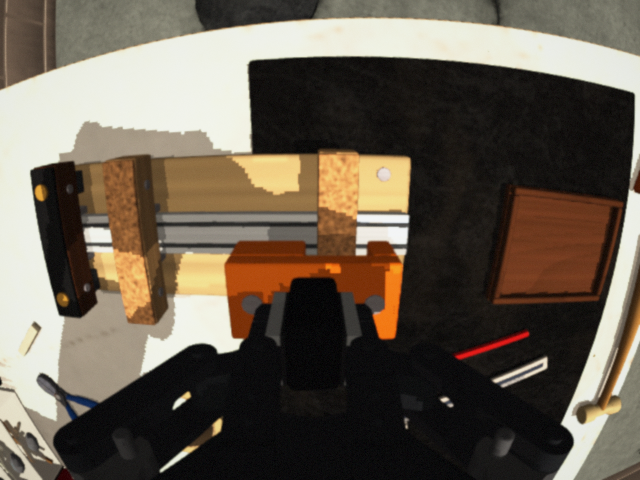

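The middle bar stayed put with a 44 mm gap. The slot (-116.9 to -85.0) is 3 mm off-centre over the outer bar (-115.7 to -92.2), so I'll shift 3 mm and lower.

Request:
{"method": "send_rows", "body": {"motion": [[[0.012,0.003,0,0,0],[0.012,0.003,0,0.015,0],[0.012,0.003,0,0.03,0],[0.012,0.003,0,0.042,0],[0.012,0.003,0,0.049,0],[0.012,0.003,0,0.049,0],[0.012,0.003,0,0.049,0]]]}}

```text
clock: 9.68
tool_pos: [459.0, -63.2, 159.1]
ee_rot: [-0.684, 0.729, -0.0, 0.0]
ft_force: [0.3, 0.9, -0.8]
gripper_width: 0.228
```

```bash
python3 look.py 8
```

```text
9.675 [459.02220614 -63.18780017 159.11282939] [-6.84397970e-01  7.29108570e-01 -2.71335556e-04  1.95861001e-04] [ 0.33929202  0.94035502 -0.8304145 ] 0.22777065573084393
[311, 165, 53, 90, 4535] x [15.8 58.4] y [-115.8 -115.3 -103.9  -92.5  -92.5] z 61.8
   slice 0 [-115.5  -92. ] -115.7 -92.0
   slice 20 [-115.6  -92.5] -116.2 -92.0
   slice 40 [-115.6  -92.5] -116.1 -92.5
[54, 173, 71, 192, 6324] x [-57.7  58.7] y [23.9 24.3 34.6 47.1 47.9] z 61.8
   slice -60 [24.4 47.9] 23.8 48.6
   slice -40 [24.2 47.8] 23.8 49.2
   slice -20 [24.3 47.4] 23.7 48.3
   slice 0 [24.2 47.5] 23.4 48.3
   slice 20 [24.  47.4] 23.4 48.5
   slice 40 [23.8 47.2] 23.2 48.5
[0, 181, 45, 170, 2902] x [-56.9  58.2] y [ 91.3  91.7  98.6 114.8 115.8] z 61.8
   slice -60 [ 92.1 115.8] 91.7 117.0
   slice -40 [ 92.  115.9] 91.5 117.0
   slice -20 [ 91.7 115.3] 91.3 116.8
   slice 0 [ 91.5 111.3] 91.1 113.1
   slice 20 [ 91.4 104.1] 90.9 105.3
   slice 40 [91.1 99. ] 90.6 99.6
[240, 248, 66, 6, 306] x [16.1 18.4] y [-89.1 -88.3 -73.3 -58.4 -57.9] z 61.5
   slice 0 [-88.6 -58. ] -89.1 -57.4
gauge top jig x [-20.2  17.9] y [-132.4  -53.8] z 78.6 ang 89.82685852050781
slot -120.6 -88.7
```

View pics/w8.png

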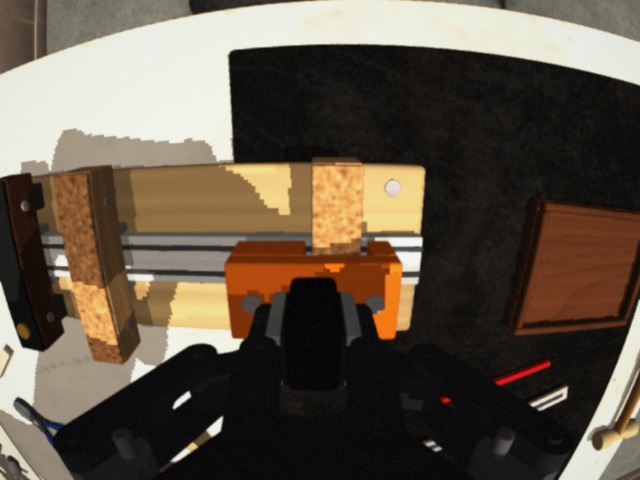

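Hooked over the outer bar. From the recorded touch pose minus 68 mm, the travel should be about 77.8 mm. I'll drag 73 mm, then check.

Request:
{"method": "send_rows", "body": {"motion": [[[0.012,-0.003,0,0,0],[0.012,-0.01,0,0,0],[0.012,-0.02,0,0,0],[0.012,-0.03,0,0,0],[0.012,-0.04,0,0,0],[0.012,-0.05,0,0,0],[0.012,-0.06,0,0,0],[0.012,-0.066,0,0,0]]]}}

```text
clock: 10.72
tool_pos: [463.4, 2.4, 159.3]
ee_rot: [-0.685, 0.729, -0.001, -0.0]
ft_force: [1.8, -5.5, -1.9]
gripper_width: 0.228
```

Request:
{"method": "send_rows", "body": {"motion": [[[0.012,-0.004,0,0,0],[0.012,-0.007,0,0,0],[0.012,-0.007,0,0,0],[0.012,-0.007,0,0,0]]]}}

```text
clock: 11.22
tool_pos: [463.9, 9.5, 159.3]
ee_rot: [-0.685, 0.729, -0.001, 0.0]
ft_force: [0.7, -4.4, 0.4]
gripper_width: 0.228
```

```bash
python3 look.py 9
```

```text
11.225 [463.89291835   9.51332443 159.31997301] [-6.84572188e-01  7.28944552e-01 -8.12546113e-04  3.14886523e-04] [ 0.73734327 -4.3763429   0.39760728] 0.22781402431790812
[171, 165, 62, 189, 8094] x [-40.7  58.9] y [24.4 24.6 35.3 47.3 47.8] z 61.8
   slice -40 [24.6 47.7] 24.4 48.4
   slice -20 [24.6 47.8] 24.2 48.5
   slice 0 [24.5 47.6] 24.1 48.3
   slice 20 [24.4 47.4] 24.1 48.0
   slice 40 [24.4 47.5] 24.0 48.2
[322, 165, 73, 90, 4595] x [16.  58.7] y [-56.7 -49.6 -36.6 -25.2 -24.8] z 61.8
   slice 0 [-58.9 -25. ] -59.9 -24.9
   slice 20 [-48.  -24.8] -48.6 -24.3
   slice 40 [-48.  -25.2] -48.5 -25.1
[60, 173, 71, 193, 6140] x [-57.3  59.1] y [ 91.9  92.3 101.9 115.3 116.1] z 61.8
   slice -60 [ 92.4 115.8] 92.0 116.8
   slice -40 [ 92.3 115.8] 91.7 116.9
   slice -20 [ 92.1 115.9] 91.7 116.9
   slice 0 [ 92.2 115.5] 91.7 116.5
   slice 20 [ 92.1 115.5] 91.4 116.6
   slice 40 [ 91.8 115.5] 91.1 116.5
[234, 248, 72, 6, 340] x [16.9 18.8] y [-16.3 -15.4   0.6  17.5  18.1] z 61.8
   slice 0 [-15.8  18. ] -16.3 18.5
gauge top jig x [-20.   18.3] y [-59.7  19.5] z 78.7 ang 89.87029266357422
slot -47.8 -16.3
```

View pics/w9.png

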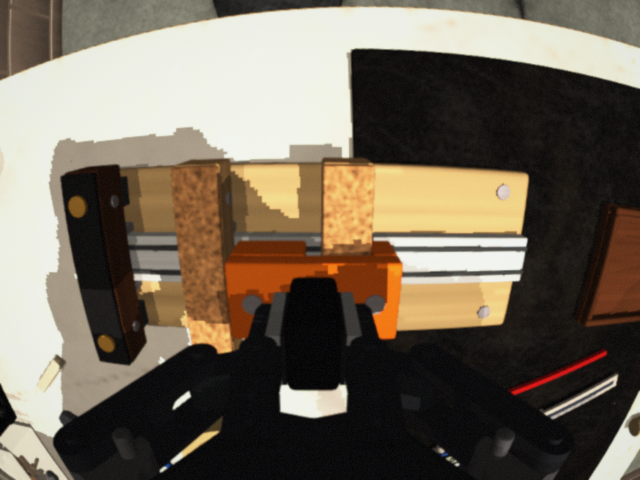

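The gap is 49 mm, with about 4.9 mm to go by all three estimates. Creeping 4.5 mm.

Request:
{"method": "send_rows", "body": {"motion": [[[0.012,-0.0015,0,0,0],[0.012,-0.0025,0,0,0],[0.012,-0.0035,0,0,0],[0.012,-0.0045,0,0,0],[0.012,-0.0045,0,0,0],[0.012,-0.0045,0,0,0]]]}}

```text
clock: 12.02
tool_pos: [464.1, 14.0, 159.3]
ee_rot: [-0.684, 0.729, -0.001, 0.0]
ft_force: [1.7, -4.6, 0.9]
gripper_width: 0.226
```

```bash
python3 look.py 10
```

```text
12.025 [464.14741236  13.95654877 159.25250108] [-6.84483414e-01  7.29028035e-01 -6.98383206e-04  3.04383002e-04] [ 1.69421568 -4.57275225  0.87791203] 0.22611480802379608
[179, 165, 61, 189, 7555] x [-40.7  59. ] y [24.5 24.9 36.4 47.4 47.9] z 61.8
   slice -40 [25.2 47.8] 24.5 48.6
   slice -20 [28.6 47.9] 28.2 48.8
   slice 0 [25.4 47.7] 24.8 48.5
   slice 20 [24.6 47.5] 24.5 48.0
   slice 40 [24.3 47.5] 23.6 48.2
[322, 165, 73, 90, 4594] x [16.  58.7] y [-52.5 -45.7 -32.2 -20.8 -20.4] z 61.8
   slice 0 [-54.5 -20.5] -55.5 -20.4
   slice 20 [-43.5 -20.4] -43.9 -19.9
   slice 40 [-43.4 -20.7] -44.1 -20.6
[66, 172, 72, 194, 6301] x [-57.3  59.1] y [ 92.   92.3 102.  115.2 116.1] z 61.9
   slice -60 [ 92.6 116.2] 92.3 117.1
   slice -40 [ 92.4 115.7] 92.0 116.8
   slice -20 [ 92.3 115.9] 91.6 116.6
   slice 0 [ 92.3 115.6] 91.5 116.8
   slice 20 [ 92.  115.4] 91.1 116.5
   slice 40 [ 92.  115.5] 91.4 116.2
[232, 248, 73, 5, 332] x [17.2 18.8] y [-11.3 -10.6   6.   22.6  23.4] z 61.8
   slice 0 [-10.9  23.2] -11.4 23.8
gauge top jig x [-20.   18.3] y [-55.2  23.9] z 78.7 ang 89.93058013916016
slot -42.2 -11.8
```

The gap is about 44.6 mm with no contact force yet. One more 0.5 mm nudge, then hold.

Request:
{"method": "send_rows", "body": {"motion": [[[0.012,-0.0003,0,0,0],[0.012,-0.0005,0,0,0],[0.012,-0.0005,0,0,0]]]}}

```text
clock: 12.45
tool_pos: [464.2, 14.2, 159.3]
ee_rot: [-0.685, 0.729, -0.001, 0.0]
ft_force: [1.0, -5.2, 1.0]
gripper_width: 0.222
```

```bash
python3 look.py 11 | egrep -v slice
```

```text
12.45 [464.1925497   14.21494909 159.26283826] [-6.84535189e-01  7.28979250e-01 -8.99674809e-04  1.37990186e-04] [ 1.0346638  -5.16300989  0.95065086] 0.22153445262764532
[179, 165, 127, 189, 7912] x [-40.8  59. ] y [-7.7  4.5 36.  47.3 47.9] z 61.8
[322, 165, 73, 90, 4595] x [16.  58.7] y [-52.4 -45.2 -32.  -20.6 -20.2] z 61.8
[67, 172, 71, 194, 6305] x [-57.5  59.1] y [ 92.   92.4 102.  115.3 116. ] z 61.9
gauge top jig x [-19.8  18.3] y [-55.  24.] z 78.7 ang 89.89582061767578
slot -41.0 -11.6
```

The gap is about 44.3 mm and the foot is within a few tenths of touching. Backing off 4 mm and lifting.

Request:
{"method": "send_rows", "body": {"motion": [[[0.012,0.002,0,0,0],[0.012,0.004,0,0,0],[0.012,0.004,0,0,0],[0.012,0.004,0,-0.015,0],[0.012,0.004,0,-0.035,0],[0.012,0.004,0,-0.055,0],[0.012,0.004,0,-0.065,0],[0.012,0.004,0,-0.065,0]]]}}

```text
clock: 13.5
tool_pos: [464.0, 10.8, 225.1]
ee_rot: [-0.684, 0.729, -0.001, 0.001]
ft_force: [0.8, 0.1, -0.6]
gripper_width: 0.226
```

```bash
python3 look.py 12 |egrep -v 'slice -'
```

```text
13.5 [464.00285817  10.81255098 225.06636159] [-0.68441519  0.72909141 -0.00086421  0.00090958] [ 0.84203361  0.07400722 -0.60002459] 0.22569314151930245
[210, 154, 39, 165, 3787] x [-56.2  59.1] y [24.4 24.7 38.2 47.8 48.2] z 61.9
   slice 0 [24.5 48.1] 24.3 48.9
   slice 20 [24.4 47.7] 24.3 48.4
   slice 40 [24.6 47.5] 24.3 48.1
[315, 154, 38, 101, 3642] x [-7.8 58.5] y [-43.5 -43.1 -31.9 -20.6 -20. ] z 61.8
   slice 0 [-43.3 -20. ] -43.8 -20.0
   slice 20 [-43.4 -20.6] -43.8 -20.6
   slice 40 [-43.2 -20.6] -43.5 -20.6
[118, 159, 50, 156, 4291] x [-57.1  59. ] y [ 92.1  92.4 102.6 115.3 115.9] z 61.9
   slice 0 [ 92.1 115.7] 91.9 116.2
   slice 20 [ 92.5 115.5] 92.2 115.8
   slice 40 [ 92.1 115.6] 91.7 116.4
gauge top jig x [-19.8  18.4] y [-58.3  20.7] z 144.5 ang 0.09682374447584152
slot -46.3 -15.0
```

View pics/w12.png

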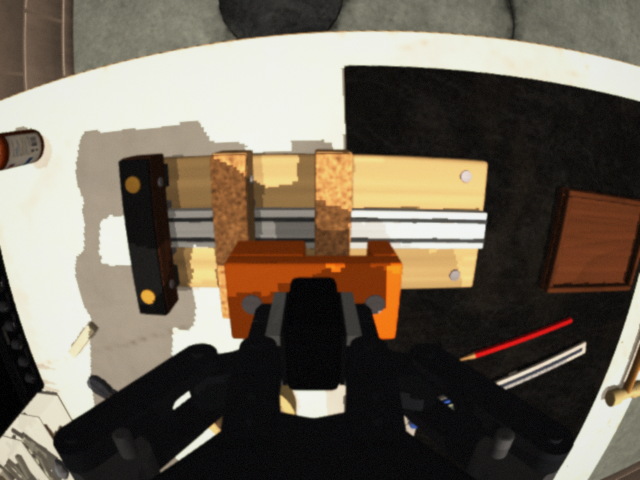

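Gaps are 44.0 and 44.1 mm by bar centres (104.2, 36.2, -31.9). Carrying the gauge to the tray.

Request:
{"method": "send_rows", "body": {"motion": [[[0.012,0.05,0.003,0,0],[0.012,0.105,0.006,0,0],[0.012,0.16,0.009,0,0.047],[0.012,0.215,0.012,0,0.047],[0.012,0.26,0.014,0,0.047],[0.012,0.2875,0.0155,0,0.047],[0.012,0.2875,0.0155,0.03,0.047],[0.012,0.2875,0.0155,0.055,0.047]]]}}

```text
clock: 14.55
tool_pos: [428.8, -275.3, 167.1]
ee_rot: [-0.667, 0.745, 0.001, -0.0]
ft_force: [0.6, 0.8, 0.1]
gripper_width: 0.226
```

Request:
{"method": "send_rows", "body": {"motion": [[[0.012,0,0,0,0],[0.012,0,0,0,0]]]}}

```text
clock: 14.8
tool_pos: [429.9, -275.2, 169.0]
ee_rot: [-0.667, 0.745, 0.0, -0.0]
ft_force: [1.0, -0.6, -1.4]
gripper_width: 0.229
```

```bash
python3 - <<'E'
from h import *
from station import get_obs
o=get_obs(); print(o["clock"],o["tool_pos"],o["ee_rot"],o["ft_force"])
S=setup("wrist");p,d=vision.camera("wrist"); im=p[:,:,::-1].copy(); cv2.imwrite("pics/w13.png",im)
v,u=np.mgrid[0:480,0:640]; P=deproj("wrist",u,v,d,S); hsv=cv2.cvtColor(im,cv2.COLOR_BGR2HSV)
m=(hsv[...,0]<14)&(hsv[...,1]>180)&(hsv[...,2]>70)&(d>0)&(u>200)&(u<420)&(v>230)&(v<345)&(P[...,2]>60)
zt=np.median(P[m][:,2]); q=P[m&(abs(P[...,2]-zt)<3)]; print("top z",zt,cv2.minAreaRect(q[:,:2].astype(np.float32)))
E
```

```text
14.8 [ 429.88211127 -275.18447916  168.98382893] [-6.67152290e-01  7.44921350e-01  7.04821384e-05 -3.44348391e-06] [ 1.04398683 -0.58597476 -1.40834487]
top z 88.4173637410691 ((428.5896911621094, -274.5014953613281), (80.31520080566406, 40.905914306640625), 83.7710189819336)
```

View pics/w13.png

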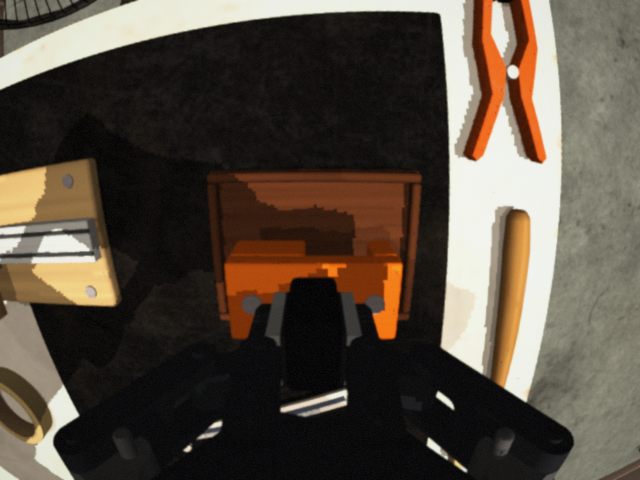

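The gauge is centred above the tray, aligned at 83.8° against 83.7°. It has about 40.4–41 mm to go down.

Request:
{"method": "send_rows", "body": {"motion": [[[0.012,0,0,0.015,0],[0.012,0,0,0.028,0],[0.012,0,0,0.036,0],[0.012,0,0,0.039,0],[0.012,0,0,0.04,0],[0.012,0,0,0.0405,0],[0.012,0,0,0.0405,0]]]}}

```text
clock: 15.72
tool_pos: [429.9, -275.4, 128.7]
ee_rot: [-0.667, 0.745, -0.0, 0.0]
ft_force: [0.6, 0.3, -0.5]
gripper_width: 0.231
```

Request:
{"method": "send_rows", "body": {"motion": [[[0.012,0,0,0.0005,0],[0.012,0,0,0.001,0],[0.012,0,0,0.001,0]]]}}

```text
clock: 16.1
tool_pos: [429.9, -275.3, 127.8]
ee_rot: [-0.667, 0.745, -0.0, 0.0]
ft_force: [-0.4, 0.1, 1.7]
gripper_width: 0.226
```

Light contact with the floor (+1.7 N). Releasing and rising.

Request:
{"method": "send_rows", "body": {"motion": [[[0.025,0,0,0,0],[0.035,0,0,0,0],[0.05,0,0,0,0],[0.065,0,0,0,0],[0.065,0,0,0,0]]]}}

```text
clock: 16.73
tool_pos: [429.7, -275.2, 127.3]
ee_rot: [-0.667, 0.745, 0.0, 0.0]
ft_force: [-0.5, -0.5, 0.1]
gripper_width: 0.755
```

Request:
{"method": "send_rows", "body": {"motion": [[[0.07,0,0,-0.02,0],[0.07,0,0,-0.05,0],[0.07,0,0,-0.1,0],[0.07,-0.02,0.04,-0.15,0],[0.07,-0.06,0.07,-0.19,0],[0.07,-0.1,0.07,-0.19,0],[0.07,-0.1,0.07,-0.19,0],[0.07,-0.1,0.07,-0.19,0]]]}}

```text
clock: 17.73
tool_pos: [371.2, -168.3, 317.3]
ee_rot: [-0.667, 0.745, -0.0, -0.0]
ft_force: [0.0, -0.0, 0.9]
gripper_width: 0.815
```

```bash
python3 look.py 14 | egrep -v slice; python3 - <<'E'
from h import *
from station import get_obs
print(get_obs()["ft_force"])
im=cv2.imread("pics/w14.png"); z=np.load("pics/w14.npz"); d=z["d"]; s=setup("wrist"); S=(s[0],s[1],s[2],z["V"])
v,u=np.mgrid[0:480,0:640]; P=deproj("wrist",u,v,d,S)
for lo,hi,n in ((44,52,"top"),(86,98,"grip")):
    k=(d>0)&(P[...,2]>lo)&(P[...,2]<hi)&(P[...,0]>370)&(P[...,0]<490)&(P[...,1]>-340)&(P[...,1]<-210)
    q=P[k]; print(n,k.sum(),cv2.minAreaRect(q[:,:2].astype(np.float32)),np.median(q[:,2]),np.percentile(q[:,2],[5,95]))
p,_=vision.camera("scene"); cv2.imwrite("pics/s14c.png",cv2.resize(p[150:350,200:500,::-1],None,fx=2.6,fy=2.6))
E
```

```text
17.725 [ 371.18337196 -168.30986437  317.30684871] [-6.67390028e-01  7.44708261e-01 -3.24552742e-04 -2.24997369e-04] [ 0.01625989 -0.01217971  0.8886364 ] 0.8152153010785869
[113, 75, 32, 123, 2660] x [-58.   58.2] y [-43.8 -43.4 -32.7 -20.7 -20. ] z 62.0
[59, 88, 30, 116, 2121] x [-57.7  58.7] y [23.9 24.4 34.9 47.3 48. ] z 62.1
[15, 101, 28, 108, 1542] x [-57.5  59.2] y [ 91.6  92.1 101.6 115.2 116.1] z 62.2
gauge top jig x [-136.4 -117.1] y [-252.3 -178.8] z 13.5 ang 14.60030460357666
[0.84559309 0.05948077 0.32155406]
top 2255 ((428.9848937988281, -274.45599365234375), (80.74134826660156, 40.013145446777344), 83.71055603027344) 47.61640016461426 [46.23707591 49.16864263]
grip 830 ((428.53515625, -274.1689453125), (20.343379974365234, 30.066734313964844), 83.5577621459961) 91.23154490153502 [88.73397374 92.67150904]Traceback (most recent call last):
  File "look.py", line 11, in <module>
    f=m&(P[...,2]<zt-14)&(P[...,2]>zt-24); y=np.sort(Q[f][:,1]); i=np.diff(y).argmax(); print("slot",y[i].round(1),y[i+1].round(1))
                                                                   ~~~~~~~~~~~~~~~~~^^
ValueError: attempt to get argmax of an empty sequence
```

View pics/w14.png

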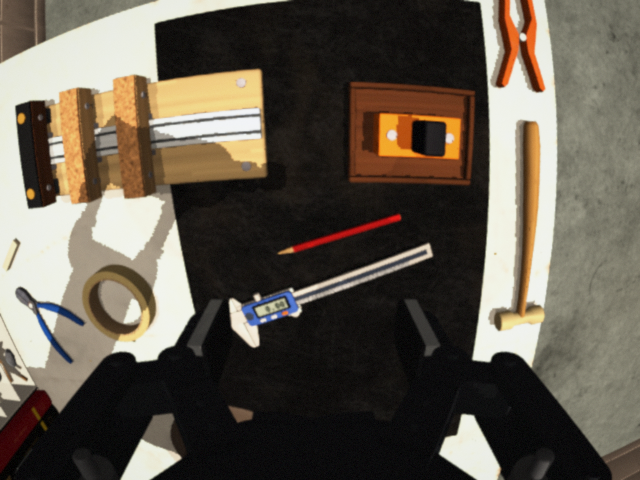

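View pics/s14c.png

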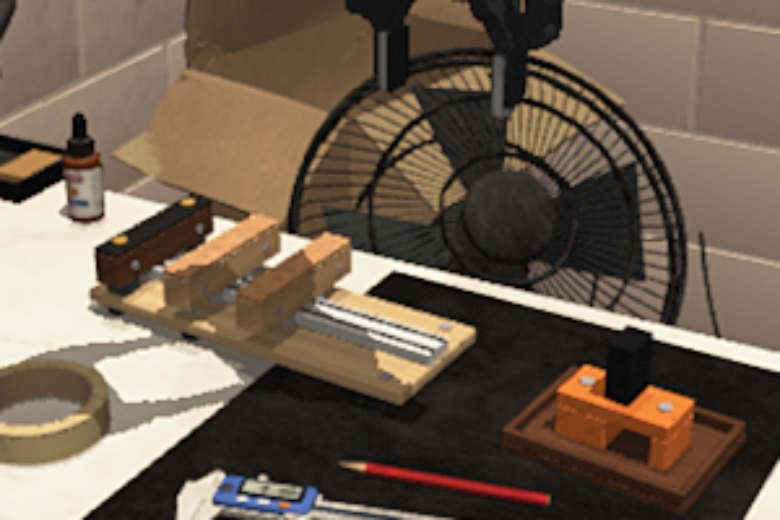

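The gauge stands upright in the tray centre: wrist view (418,135), top at z=47.6 and grip top at z=91.2. The bars are still at 44 mm gaps, the bottle is standing at (84,190) in the scene crop, and the arm is clear. Handing in.

```bash
python3 -c "
from station import workorder
print(workorder.close_job())"
```

```text
the job is handed in; nothing more can be done
None
```

I set both gaps with the spacer gauge, stood it back in the tray and handed the job in at about 18 s of the 53 s allowed. No verdict came back.

- **Middle bar:** I drew it up until the wrist force rose from about 5.7 to 9 N, which showed the foot touching the bolted bar. The gap measured about 44 mm.
- **Outer bar:** I drew it up to about 44.3 mm. There was no clear rise in force here, so I judged "just touching" from the camera and from stepping back 68 mm from the first touch. The foot could be a few tenths of a millimetre short. The middle bar did not move.
- **Last checks:** the final view put both gaps at 44 mm to within about 0.5 mm. The gauge stands upright about 1.5 mm from the tray centre, released. The bottle is standing where it was and the arm is clear.
- **Failed check:** my last measuring script stopped with an error while looking for the slot of a gauge the arm no longer held. The bar and gauge measurements were not affected.

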